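Put the probe thermometer into the terrine's lid

ROBOT

A 6-joint arm with a two-finger parallel gripper is mounted at the origin on a cart in front of the work surface, level with it; the furniture and walls round the work are solid. World frame = base frame: x ahead of the robot, y to its left, z up, the work surface at z = 0. Lengths are in m, angles in rad, forces in N, time in s.
With the tool pointing down it reaches from about 0.325 to 0.775 m from the base axis. Payload 5.5 kg.
Tool frame: the origin (TCP) lies on the centre line of the jaws, within the pads' length; the fingertips stand 8 mm ahead of it and the grasp point (between the pads) lies 11 mm behind it; x points along the fingers, y is the direction in which the jaws open and shut, and the axes are right-handed (so a half turn about x gives the same grasp; the last joint's range is limited). The gripper opens to 88 mm and grips with 3 to 60 N. Pads are 20 mm wide; open, the fingers measure 115 mm over their backs; the gripper's body (75 mm by 178 mm) begins 61 mm behind the grasp point.
Start: joints at [-1.206, 0.091, 1.231, -0, 1.82, -0.057], TCP at [0.246, -0.547, 0.231] pointing down, gripper open.
Joint ranges: [-2.87, 2.87], [-0.86, 2.18], [0.17, 2.46], [-1.51, 4.65], [0.06, 2.69], [-2.65, 2.65]. Speed limits (rad/s): [2.57, 2.57, 3.01, 3.14, 3.14, 3.14].

INTERFACE

Orientations are given as a unit quaternion [w, x, y, z].
In Python, from workcell import * gives the robot as it stands.
- The arm moves only by the tool step_arm, never from a script. Its argument "commands" is a list of rows, each a list of 7 numbers: the turn, a rotation vector about the world's x, y, z in degrees, then the shift along the world's x, y, z in mm, then the opening, from 0 (shut) to 1 (fully open). In form: [[rx, ry, rz, tx, ty, tz, grip], ...]. A call has 1 to 5 rows; each row is the pose to reach, as a shift and turn from the pose commanded when the call began; what a row does not reach only later rows make up. A row lasts 1/10 s, in which the tool goes at most 50 mm and 8.59 degrees, less where a joint would pass 70% of its speed; a pose out of reach is approached as far as the arm can. A call with a gripper value outside its range is refused whole. The fingers move at their own pace and stop on an object; "force" is the grip in N (left out, the last holds). Time passes only in rows, so rows that repeat a pose let the fingers close. It gives the time, the measured TCP pose, the force and the opening at its end, in the units of the state.
- get_obs(): the state, without advancing time (a new reading comes with each control period).
- snapshot(name): name is "side" or "top"; returns a dict with "image" (384x512x3 uint8, red, green, blue), "intrinsics" (3x3 intrinsics, pixels), "cam_to_world" (4x4, takes a point from camera to world coordinates). Camera axes: x right, y down, z forward; pixel columns grow to the right and rows downward; lengths in m; the calibration is good to about 2 mm. A picture is of the moment at which its call begins. There is no depth.
- job_done(): hands the job in, once; it reports no verdict.
The state is a dict: "time_s": time; "qpos": joint angles; "joint_velocities": joint speeds; "effort": joint torques, N m; "eef_pos": TCP position; "tool_rot": TCP orientation; "ft_force": force on the tool from outside, world axes, zero at the start; "moment": the same for the moment, N m; "gripper_width": opening from 0.0 (shut) to 1.0 (fully open).
Only numpy, scipy, OpenCV 4.12 (cv2) and the standard library are available. Lean on these libraries where they do the work, as an engineer would, in place of code of your own. Each camera call takes 0.05 s, during which the arm holds its last target. There are 200 camera calls.

TASK

Take the round-headed steel dial thermometer out of the wooden stand and push its thin probe down through the round hole in the lid of the white terrine, until its flange sits flat on the lid, upright, and let go. Leave the ball-headed cake tester where it is in the stand.

Things in the scene. Friction and masses are not known exactly. Their poses are not given: they have to be found in the camera images.
- thermometer_head (a point): Loose steel dial thermometer, 90 g, upright in a well of a wooden stand (55 x 140 x 85 mm high). Round head 30 mm across, 48 high, white dial on top; under it a flange 48 mm across, 5 thick, resting on the stand; then the probe, 6 mm across, 70 long. This point: centre of the head, half-way up, 24 mm above the flange's top, 99 above the tip. z up its axis; grip at any yaw.
- thermometer_tip (a point): Tapered lower tip of the thermometer's probe, on its axis, 70 mm under the flange's underside and 99 mm under the head's centre. At the start it is down in the stand's well (14 mm wide, 78 mm deep).
- probe_port (a point): Centre, at the lid's top face, of the round hole (26 mm across) near one end of the lid of the fixed white oblong terrine (lid 255 x 115 mm, top at z = 87 mm). It is free to 77 mm below the lid's top. x points along the lid away from its middle, z up. At the lid's middle, 80 mm off, is a knob 28 mm across, 20 high; at the other end a 5 mm steam slit, too narrow for the probe.
- tester_ball (a point): Centre of the wooden ball (36 mm across) on top of the cake tester, a loose steel needle upright in the stand's other well, 76 mm from the thermometer's axis and 31 mm above the stand's top. It stays there.

How it is judged:
At the end, for the whole second after the job is handed in: The thermometer's probe is through the round hole of the terrine's lid: its tip at least 64 mm below the lid's top (70 mm when the flange sits flat) and within 15 mm of the hole's axis, its axis within 0.12 rad of vertical, released; the cake tester's ball within 30 mm of where it was (horizontal distance between thermometer_tip and probe_port below 0.015 m and z of thermometer_tip in the frame of probe_port below -0.064 m and angle between thermometer_head's own z axis and vertical below 0.12 rad and distance of tester_ball from where it was at the start of the episode below 0.03 m); the robot touches nothing.
It fails at once if the cake tester is pulled out of its well or carried off (distance of tester_ball from where it was at the start of the episode above 0.03 m).
It also fails if it takes over 40 s, if anything falls off the work surface, if the arm or the gripper's body presses on something with over 40 N, if the wrist force passes 120 N, or if a joint passes its speed limit or range.

## Working session

There is one attempt and no reset: what is moved stays moved. The work goes in short steps, Python scripts to look and compute and a tool call to move; the robot and the scene stay as the last step left them, time stands still between calls to the robot, and variables do not carry over. Pictures are saved under pics/ and viewed, about 8 in all and at most 12, crops included, and the job is handed in when it is done.

Besides the shell and the picture viewer there is one more tool, called after "Call:" as name([rows], argument=value, ...), one row to a line, values as JSON. step_arm: Moves the arm, as the interface text tells. Its arguments: {"type":"object","properties":{"commands":{"type":"array","items":{"type":"array","items":{"type":"number"}}},"force":{"type":"number"}},"required":["commands"]}

```bash
mkdir -p pics; cat > h.py <<'E'
from workcell import *
import numpy as np, cv2
def snap(n,f):
    s=snapshot(n); cv2.imwrite(f"pics/{f}.png",s["image"][:,:,::-1]); np.savez(f"pics/{f}.npz",**s); return s
def load(f): return np.load(f"pics/{f}.npz")
def ray(s,u,v):
    d=np.linalg.inv(s["intrinsics"])@[u,v,1.]; T=s["cam_to_world"]; return T[:3,3],T[:3,:3]@d
def onz(s,u,v,z):
    o,d=ray(s,u,v); return o+d*(z-o[2])/d[2]
def two(a,pa,b,pb):
    o,d=ray(a,*pa);p,e=ray(b,*pb); t=np.linalg.lstsq(np.c_[d,-e],p-o,rcond=None)[0]
    A=o+d*t[0];B=p+e*t[1]; return (A+B)/2,np.linalg.norm(A-B)
def proj(s,P):
    T=s["cam_to_world"]; c=T[:3,:3].T@(np.array(P)-T[:3,3]); q=s["intrinsics"]@c; return q[:2]/q[2]
E
python3 - <<'E'
from h import *
np.set_printoptions(precision=3,suppress=True)
a=snap("side","s0");b=snap("top","t0")
cv2.imwrite("pics/both0.png",cv2.resize(np.hstack([a["image"],b["image"]])[:,:,::-1],(800,300)))
for s in(a,b): print(s["cam_to_world"],s["intrinsics"])
o=get_obs();print(o["eef_pos"],o["tool_rot"],o["time_s"])
E
```

```text
[[-0.835 -0.252  0.489 -0.007]
 [-0.55   0.354 -0.757  0.835]
 [ 0.018 -0.9   -0.435  0.581]
 [ 0.     0.     0.     1.   ]] [[384.671   0.    257.627]
 [  0.    384.671 196.057]
 [  0.      0.      1.   ]]
[[ 0.013 -0.997  0.079  0.47 ]
 [-1.    -0.014 -0.003 -0.002]
 [ 0.004 -0.079 -0.997  0.999]
 [ 0.     0.     0.     1.   ]] [[391.573   0.    251.331]
 [  0.    391.573 192.248]
 [  0.      0.      1.   ]]
[ 0.246 -0.547  0.23 ] [-0.147 -0.691 -0.149  0.692] 0.1
```

View pics/s0.png

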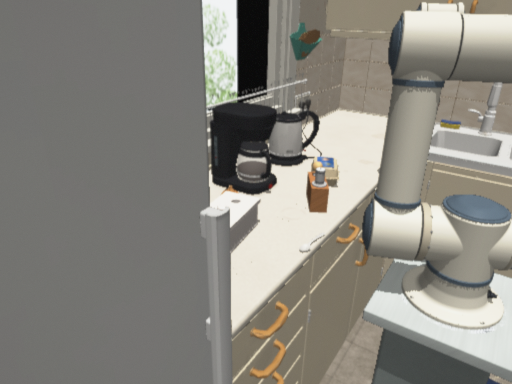

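View pics/t0.png

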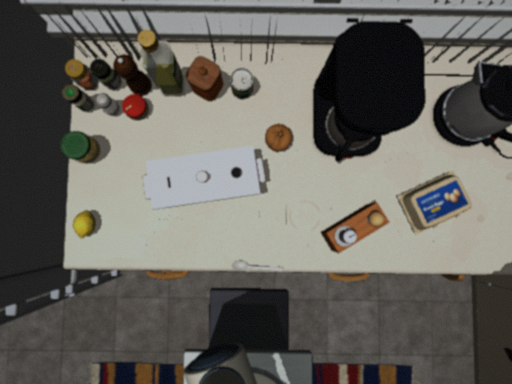

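The side view (s0) shows the stand near (318,190) and the terrine's end with its hole near (237,203). The top view (t0) shows the port near (236,172), slit (168,182), knob (203,177), thermometer (346,236) and ball (376,217). I'll zoom in on these next.

```bash
python3 - <<'E'
from h import *
a=load("s0")["image"][:,:,::-1];b=load("t0")["image"][:,:,::-1]
r=lambda i,x,y,w,h:cv2.resize(i[y:y+h,x:x+w],(400,300),interpolation=cv2.INTER_CUBIC)
cv2.imwrite("pics/z0.png",np.vstack([np.hstack([r(a,285,145,80,60),r(b,315,190,80,60)]),np.hstack([r(a,205,180,80,60),r(b,130,130,160,120)])]))
E
```

```text
(no output)
```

View pics/z0.png

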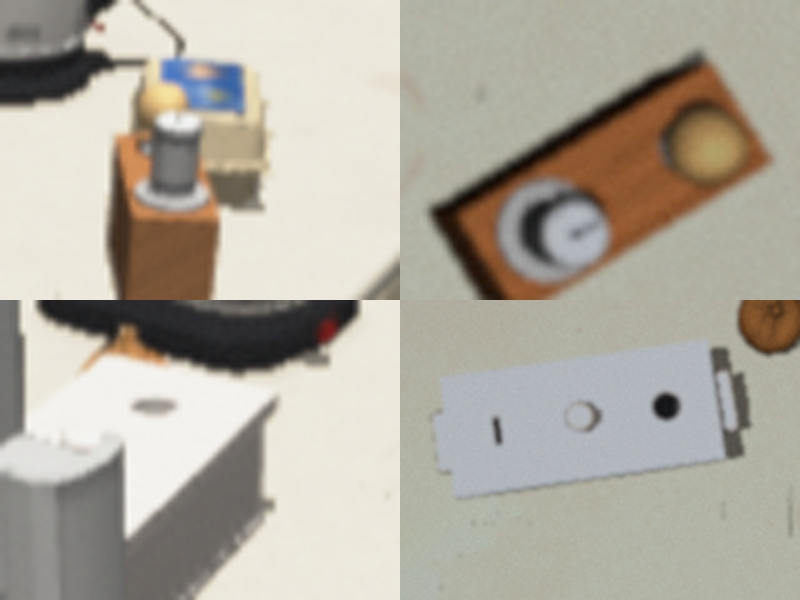

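The zoom gives: dial centre ≈ (350.4,236.4), flange ≈ (344.6,236.4), ball ≈ (376.6,218.6) and port ≈ (236.4,172.4) in the top view. In the side view, dial ≈ (320.6,169) and port ≈ (236,201).

```bash
python3 - <<'E'
from h import *
np.set_printoptions(precision=4,suppress=True)
a=load("s0");b=load("t0")
def cen(m,x0,y0,w,h):
    n,l,st,c=cv2.connectedComponentsWithStats(m[y0:y0+h,x0:x0+w].astype('uint8')); i=1+np.argmax(st[1:,4]); return c[i]+[x0,y0],st[i,4]
g=b["image"].max(2)
p,A=cen(g<90,226,162,20,20); print("port",p,A)
slit,_=cen(g<90,160,172,16,20); knob=[203.,176.6]
P=onz(b,*p,.087); S=onz(b,*slit,.087); K=onz(b,*knob,.107); print("port",P,"slit",S,"knob",K,np.linalg.norm((P-K)[:2]))
hs=cv2.cvtColor(b["image"],cv2.COLOR_RGB2HSV)
d=onz(b,350.4,236.4,.138); f=onz(b,344.6,236.4,.09); t=onz(b,376.6,218.6,.116)
print("dial",d,"flange",f,"ball",t,np.linalg.norm((t-d)[:2]),np.linalg.norm((t-f)[:2]))
print("2view dial",two(a,(285+177/5,145+122/5),b,(350.4,236.4)))
gs=a["image"].max(2); ps=(205+154/5,180+106/5); print("2view port",two(a,ps,b,p))
v=(t-d)[:2]; print("stand dir deg",np.degrees(np.arctan2(v[1],v[0])))
from scipy.spatial.transform import Rotation as R
q=get_obs()["tool_rot"]; print(R.from_quat(np.roll(q,-1)).as_matrix())
E
```

```text
port [236.0972 172.0833] 72
port [0.5897 0.0322 0.087 ] slit [0.5643 0.1898 0.087 ] knob [0.5756 0.1071 0.107 ] 0.07622694036432126
dial [ 0.4447 -0.2221  0.138 ] flange [ 0.4431 -0.221   0.09  ] ball [ 0.4847 -0.2871  0.116 ] 0.0763037429029863 0.07810939346040811
2view dial (array([ 0.4437, -0.2241,  0.1318]), np.float64(0.00181587007401242))
2view port (array([0.5889, 0.0315, 0.0818]), np.float64(0.003325302805334015))
stand dir deg -58.378982993959
[[-0.0006  0.4094 -0.9124]
 [ 0.0016 -0.9124 -0.4094]
 [-1.     -0.0018 -0.0001]]
```

Call:
step_arm([
  [0, 0, 8, 17, 27, 0, 1],
  [0, 0, 16, 34, 54, 0, 1],
  [0, 0, 24, 51, 81, 0, 1],
  [0, 0, 32, 68, 108, 0, 1],
  [0, 0, 40, 85, 135, 0, 1],
])

```text
time_s: 0.6
eef_pos: [0.331, -0.4112, 0.2301]
tool_rot: [0.377, 0.598, 0.378, -0.598]
ft_force: [0.5, 0.2, 0.9]
gripper_width: 1.0
```

Call:
step_arm([
  [0, 0, 8, 17, 27, 0, 1],
  [0, 0, 16, 34, 54, 0, 1],
  [0, 0, 24, 51, 81, 0, 1],
  [0, 0, 32, 68, 108, 0, 1],
  [0, 0, 40, 85, 135, 0, 1],
])

```text
time_s: 1.1
eef_pos: [0.416, -0.2761, 0.2302]
tool_rot: [0.559, 0.433, 0.559, -0.433]
ft_force: [0.8, -0.4, -0.2]
gripper_width: 1.002
```

Call:
step_arm([
  [0, 0, 8, 14, 27, 0, 1],
  [0, 0, 16, 28, 55, 0, 1],
  [0, 0, 17.4, 28.5, 55, 0, 1],
  [0, 0, 17.4, 28.5, 55, 0, 1],
  [0, 0, 17.4, 28.5, 55, 0, 1],
])

```text
time_s: 1.6
eef_pos: [0.4437, -0.2231, 0.2304]
tool_rot: [0.617, 0.346, 0.617, -0.346]
ft_force: [0.0, 0.1, 0.9]
gripper_width: 1.003
```

```bash
python3 - <<'E'
from h import *
np.set_printoptions(precision=4,suppress=True)
from scipy.spatial.transform import Rotation as R
a=snap("side","s1");b=snap("top","t1")
o=get_obs();print(o["eef_pos"],o["qpos"],o["ft_force"],o["time_s"]);print(R.from_quat(np.roll(o["tool_rot"],-1)).as_matrix())
r=lambda i,x,y,w,h:cv2.resize(i[y:y+h,x:x+w,::-1],(400,300),interpolation=cv2.INTER_CUBIC)
cv2.imwrite("pics/z1.png",np.hstack([r(a["image"],265,115,120,90),r(b["image"],275,170,120,90)]))
E
```

```text
[ 0.4437 -0.2234  0.2305] [-0.5348 -0.1865  1.4999 -0.0003  1.8285 -1.083 ] [ 0.0103  0.5363 -0.3023] 1.7
[[-0.0004  0.8535  0.5211]
 [-0.0001  0.5211 -0.8535]
 [-1.     -0.0004 -0.0002]]
```

View pics/z1.png

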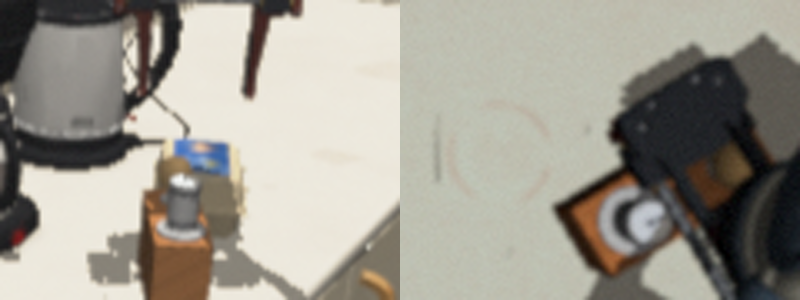

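Both fingers straddle the head in the side view: the tips are near zoom (143,93) and (248,97), i.e. about (324,143.5) at mid-point, with the dial at about (320,170). I'll check that against the projection.

```bash
python3 - <<'E'
from h import *
np.set_printoptions(precision=2,suppress=True)
a=load("s1")
print(proj(a,(.4437,-.2234,.2225)),proj(a,(.4445,-.222,.138)),proj(a,(.4437,-.2234,.138)),proj(a,(.4437,-.2234,.09)))
u=np.array([.8535,.5211,0])
for k in(-1,1): print(proj(a,np.array([.4437,-.2234,.2225])+k*.05*u))
E
```

```text
[322.62 141.92] [319.76 167.74] [320.18 167.67] [318.85 181.61]
[339.03 142.37]
[306.25 141.47]
```

Call:
step_arm([
  [0, 0, 0, 0, 0, -25, 1],
  [0, 0, 0, 0, 0, -50, 1],
  [0, 0, 0, 0, 0, -75, 1],
  [0, 0, 0, 0, 0, -80, 1],
  [0, 0, 0, 0, 0, -80, 1],
])

```text
time_s: 2.2
eef_pos: [0.4435, -0.2228, 0.15]
tool_rot: [0.616, 0.346, 0.618, -0.346]
ft_force: [0.1, 0.2, 1.5]
gripper_width: 0.998
```

Call:
step_arm([
  [0, 0, 0, 0, 0, -15, 1],
  [0, 0, 0, 0, 0, -30, 1],
  [0, 0, 0, 0, 0, -44, 1],
  [0, 0, 0, 0, 0, -44, 1],
])

```text
time_s: 2.6
eef_pos: [0.443, -0.2217, 0.1036]
tool_rot: [0.616, 0.345, 0.619, -0.345]
ft_force: [-0.5, 0.2, -0.9]
gripper_width: 1.001
```

```bash
python3 - <<'E'
from h import *
a=snap("side","s2")
print(get_obs()["eef_pos"],get_obs()["ft_force"])
cv2.imwrite("pics/z2.png",cv2.resize(a["image"][135:215,270:370,::-1],(600,480),interpolation=cv2.INTER_CUBIC))
E
```

```text
[ 0.4434283  -0.2219709   0.10499459] [0.18513854 0.26317782 0.7047974 ]
```

View pics/z2.png

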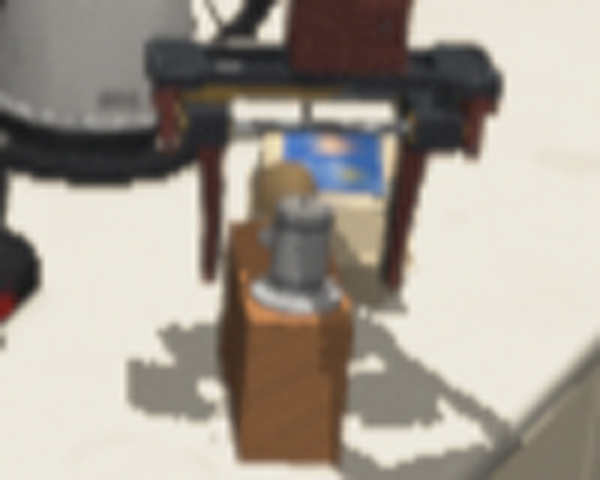

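The fingers stand either side of the head, with tips at (210,275) and (395,290), the head at (303,240), and the tips just above flange level. I'll close now.

Call:
step_arm([
  [0, 0, 0, 0, 0, 0, 0.5],
  [0, 0, 0, 0, 0, 0, 0.4],
  [0, 0, 0, 0, 0, 0, 0.3],
  [0, 0, 0, 0, 0, 0, 0.2],
  [0, 0, 0, 0, 0, 0, 0.2],
], force=25)

```text
time_s: 3.15
eef_pos: [0.4443, -0.2225, 0.1069]
tool_rot: [0.617, 0.345, 0.617, -0.345]
ft_force: [0.6, -0.4, -0.2]
gripper_width: 0.584
```

Call:
step_arm([
  [0, 0, 0, 0, 0, 0, 0.2],
  [0, 0, 0, 0, 0, 0, 0.2],
  [0, 0, 0, 0, 0, 0, 0.2],
  [0, 0, 0, 0, 0, 0, 0.2],
])

```text
time_s: 3.55
eef_pos: [0.4442, -0.2224, 0.1066]
tool_rot: [0.617, 0.345, 0.617, -0.345]
ft_force: [-0.8, 0.2, -0.4]
gripper_width: 0.341
```

Call:
step_arm([
  [0, 0, 0, 0, 0, 5, 0.2],
  [0, 0, 0, 0, 0, 15, 0.2],
  [0, 0, 0, 0, 0, 25, 0.2],
  [0, 0, 0, 0, 0, 40, 0.2],
  [0, 0, 0, 0, 0, 55, 0.2],
])

```text
time_s: 4.05
eef_pos: [0.4442, -0.2225, 0.1634]
tool_rot: [0.617, 0.345, 0.617, -0.345]
ft_force: [0.7, 0.3, -1.0]
gripper_width: 0.335
```

Call:
step_arm([
  [0, 0, 0, 0, 0, 15, 0.2],
  [0, 0, 0, 0, 0, 30, 0.2],
  [0, 0, 0, 0, 0, 45, 0.2],
  [0, 0, 0, 0, 0, 60, 0.2],
  [0, 0, 0, 0, 0, 60, 0.2],
])

```text
time_s: 4.55
eef_pos: [0.4449, -0.2229, 0.2247]
tool_rot: [0.619, 0.345, 0.616, -0.345]
ft_force: [0.0, 0.3, -1.0]
gripper_width: 0.336
```

```bash
python3 - <<'E'
from h import *
a=snap("side","s3"); o=get_obs()
print(o["eef_pos"],o["ft_force"],o["gripper_width"])
e=o["eef_pos"]; g=proj(a,e+[0,0,.011-.099]); print("expected tip px",g, (g-[250,90])*5)
cv2.imwrite("pics/z3.png",cv2.resize(a["image"][90:210,250:380,::-1],(650,600),interpolation=cv2.INTER_CUBIC))
E
```

```text
[ 0.44460398 -0.22268756  0.22304963] [ 0.31926016 -0.38749642  0.89149858] 0.3429232709173897
expected tip px [319.73621509 168.54241161] [348.68107544 392.71205807]
```

View pics/z3.png

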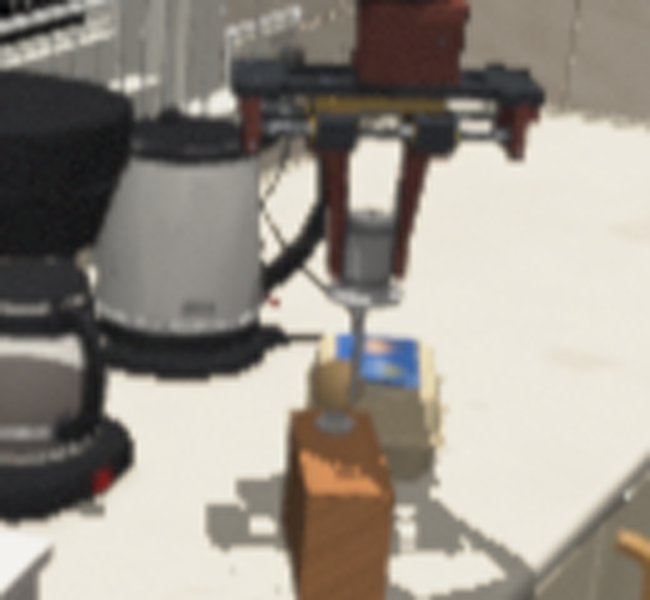

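The thermometer is held and clear of the stand, with its tip at about (358,397) in the zoom. The tester ball is still in place at (332,385). Next is carrying it round the coffee maker.

Call:
step_arm([
  [0, 0, 0, 0, 15, 0, 0.2],
  [0, 0, -4, 0, 40, 0, 0.2],
  [0, 0, -8, 0, 70, 0, 0.2],
  [0, 0, -12, 0, 100, 0, 0.2],
  [0, 0, -16, 0, 130, 0, 0.2],
])

```text
time_s: 5.1
eef_pos: [0.4434, -0.0903, 0.2204]
tool_rot: [0.562, 0.428, 0.563, -0.429]
ft_force: [-0.1, 0.5, -0.9]
gripper_width: 0.334
```

Call:
step_arm([
  [0, 0, -2, 0, 30, 0, 0.2],
  [0, 0, -4, 10, 60, 0, 0.2],
  [0, 0, -4, 30, 90, 0, 0.2],
  [0, 0, -4, 50, 115, 0, 0.2],
  [0, 0, -4, 75, 124, 0, 0.2],
])

```text
time_s: 5.6
eef_pos: [0.5187, 0.035, 0.2208]
tool_rot: [0.548, 0.446, 0.549, -0.446]
ft_force: [-0.3, -0.5, -0.5]
gripper_width: 0.335
```

Call:
step_arm([
  [0, 0, 0, 25, 0, 0, 0.2],
  [0, 0, 0, 50, 0, 0, 0.2],
  [0, 0, 0, 65, 0, 0, 0.2],
  [0, 0, 0, 69, 0, 0, 0.2],
  [0, 0, 0, 69, 0, 0, 0.2],
])

```text
time_s: 6.1
eef_pos: [0.5876, 0.0322, 0.2204]
tool_rot: [0.547, 0.446, 0.549, -0.447]
ft_force: [0.4, -0.4, -0.9]
gripper_width: 0.338
```

```bash
python3 - <<'E'
from h import *
np.set_printoptions(precision=2,suppress=True)
a=snap("side","s4"); b=snap("top","t4"); o=get_obs()
print(o["eef_pos"],o["ft_force"],o["gripper_width"],o["qpos"])
e=o["eef_pos"]; z=np.array([0,0,1])
for n,h in(("tip",-.088),("flange",-.018),("top",.035)):
    g=proj(a,e+h*z); print(n,g,(g-[190,110])*6)
P=[.5897,.0322,.087];print("port",(proj(a,P)-[190,110])*6)
cv2.imwrite("pics/z4.png",cv2.resize(a["image"][110:210,190:310,::-1],(720,600),interpolation=cv2.INTER_CUBIC))
E
```

```text
[0.59 0.03 0.22] [-0.   -0.65 -0.49] 0.33533194708773806 [-0.    0.06  1.28  0.    1.8  -0.21]
tip [235.45 185.08] [272.71 450.46]
flange [235.27 161.94] [271.61 311.66]
top [235.12 143.53] [270.73 201.17]
port [269.13 537.13]
```

View pics/z4.png

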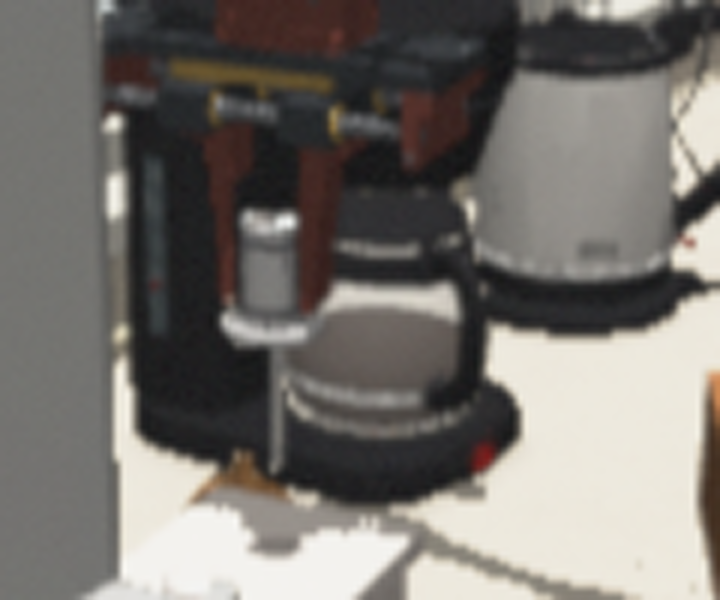

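The probe is vertical above the hole, with its tip at (276,470) and the hole at about (275,547). That agrees with the projection to within a few mm against a 10 mm tolerance, so I'll lower it.

Call:
step_arm([
  [0, 0, 0, 1, 0, -10, 0.2],
  [0, 0, 0, 1, 0, -20, 0.2],
  [0, 0, 0, 1, 0, -30, 0.2],
  [0, 0, 0, 1, 0, -40, 0.2],
  [0, 0, 0, 1, 0, -40, 0.2],
])

```text
time_s: 6.7
eef_pos: [0.5881, 0.0315, 0.1789]
tool_rot: [0.547, 0.446, 0.549, -0.448]
ft_force: [0.5, 0.1, -0.8]
gripper_width: 0.337
```

Call:
step_arm([
  [0, 0, 0, 0, 0, -7, 0.2],
  [0, 0, 0, 0, 0, -14, 0.2],
  [0, 0, 0, 0, 0, -21, 0.2],
  [0, 0, 0, 0, 0, -28, 0.2],
  [0, 0, 0, 0, 0, -28, 0.2],
])

```text
time_s: 7.2
eef_pos: [0.5886, 0.0316, 0.152]
tool_rot: [0.547, 0.447, 0.548, -0.448]
ft_force: [-1.6, -0.1, -1.8]
gripper_width: 0.342
```

```bash
python3 - <<'E'
from h import *
np.set_printoptions(precision=4,suppress=True)
a=snap("side","s5"); o=get_obs()
print(o["eef_pos"],o["ft_force"],o["moment"],o["gripper_width"],o["time_s"])
cv2.imwrite("pics/z5.png",cv2.resize(a["image"][130:230,190:310,::-1],(720,600),interpolation=cv2.INTER_CUBIC))
E
```

```text
[0.5888 0.0316 0.1528] [ 0.1268 -0.1236 -0.6719] [-0.02   -0.0572  0.0195] 0.33646459375329385 7.25
```

View pics/z5.png

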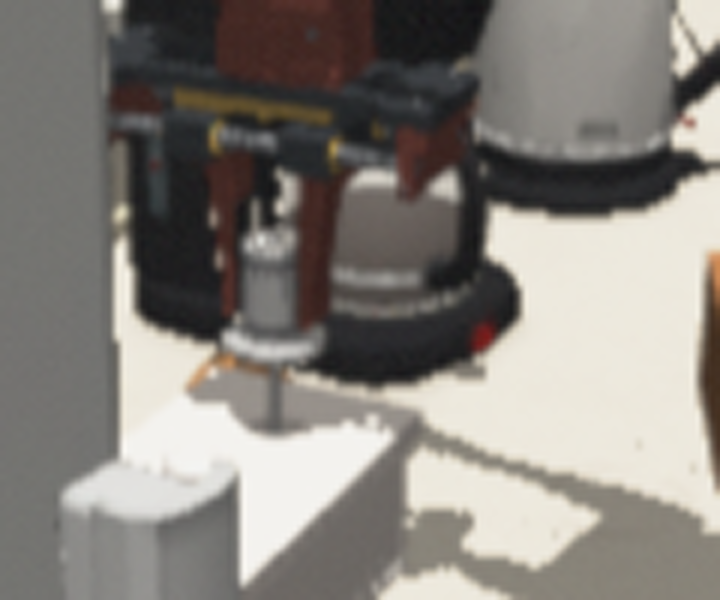

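The probe is in the hole, entering at (273,428), with no contact force. I'll lower it to the seat.

Call:
step_arm([
  [0, 0, 0, 0, 0, -8, 0.2],
  [0, 0, 0, 0, 0, -16, 0.2],
  [0, 0, 0, 0, 0, -24, 0.2],
  [0, 0, 0, 0, 0, -32, 0.2],
  [0, 0, 0, 0, 0, -36, 0.2],
])

```text
time_s: 7.75
eef_pos: [0.5886, 0.0316, 0.1161]
tool_rot: [0.547, 0.447, 0.548, -0.447]
ft_force: [0.3, 0.3, -0.9]
gripper_width: 0.335
```

Call:
step_arm([
  [0, 0, 0, 0, 0, -2, 0.2],
  [0, 0, 0, 0, 0, -4, 0.2],
  [0, 0, 0, 0, 0, -6, 0.2],
  [0, 0, 0, 0, 0, -7, 0.2],
  [0, 0, 0, 0, 0, -7, 0.2],
])

```text
time_s: 8.25
eef_pos: [0.5892, 0.0316, 0.1107]
tool_rot: [0.548, 0.447, 0.548, -0.447]
ft_force: [0.0, -0.2, -0.6]
gripper_width: 0.333
```

Not touching yet; it should seat at about 0.1086. I'll ease down further.

Call:
step_arm([
  [0, 0, 0, 0, 0, -1, 0.2],
  [0, 0, 0, 0, 0, -2, 0.2],
  [0, 0, 0, 0, 0, -2, 0.2],
])

```text
time_s: 8.55
eef_pos: [0.5892, 0.0315, 0.1086]
tool_rot: [0.548, 0.447, 0.548, -0.447]
ft_force: [0.1, 0.1, -0.6]
gripper_width: 0.335
```

Call:
step_arm([
  [0, 0, 0, 0, 0, -0.5, 0.2],
  [0, 0, 0, 0, 0, -1, 0.2],
  [0, 0, 0, 0, 0, -1, 0.2],
])

```text
time_s: 8.85
eef_pos: [0.5892, 0.0316, 0.1086]
tool_rot: [0.548, 0.447, 0.548, -0.447]
ft_force: [-2.1, -0.3, 5.5]
gripper_width: 0.337
```

Contact: 5.5 N at z = 0.1086, as predicted. I'll release and lift.

Call:
step_arm([
  [0, 0, 0, 0, 0, 0.5, 0.5],
  [0, 0, 0, 0, 0, 0.5, 0.7],
  [0, 0, 0, 0, 0, 0.5, 0.8],
  [0, 0, 0, 0, 0, 0.5, 0.8],
  [0, 0, 0, 0, 0, 0.5, 0.8],
])

```text
time_s: 9.35
eef_pos: [0.5891, 0.0316, 0.1079]
tool_rot: [0.548, 0.447, 0.548, -0.447]
ft_force: [-1.1, 0.5, 0.4]
gripper_width: 0.752
```

Call:
step_arm([
  [0, 0, 0, 0, 0, 0, 0.8],
  [0, 0, 0, 0, 0, 5, 0.8],
  [0, 0, 0, 0, 0, 20, 0.8],
  [0, 0, 0, 0, 0, 40, 0.8],
  [0, 0, 0, 0, 0, 65, 0.8],
])

```text
time_s: 9.85
eef_pos: [0.5889, 0.0316, 0.1744]
tool_rot: [0.548, 0.447, 0.548, -0.447]
ft_force: [0.3, 0.8, -0.5]
gripper_width: 0.804
```

Call:
step_arm([
  [0, 0, 0, 0, 0, 25, 0.8],
  [0, 0, 0, -30, 0, 40, 0.8],
  [0, 0, 0, -70, 0, 40, 0.8],
  [0, 0, 0, -110, 0, 40, 0.8],
  [0, 0, 0, -150, 0, 40, 0.8],
])

```text
time_s: 10.35
eef_pos: [0.4379, 0.0316, 0.2147]
tool_rot: [0.548, 0.448, 0.547, -0.447]
ft_force: [-0.1, -0.0, 0.8]
gripper_width: 0.8
```

Call:
step_arm([
  [0, 0, 0, -20, -40, 0, 0.8],
  [0, 0, 0, -20, -60, 0, 0.8],
  [0, 0, 0, -20, -60, 0, 0.8],
  [0, 0, 0, -20, -60, 0, 0.8],
])

```text
time_s: 10.75
eef_pos: [0.4193, -0.0284, 0.2143]
tool_rot: [0.548, 0.448, 0.547, -0.447]
ft_force: [0.7, 0.1, 1.4]
gripper_width: 0.799
```

```bash
python3 - <<'E'
from h import *
np.set_printoptions(precision=4,suppress=True)
a=snap("side","s6"); b=snap("top","t6"); o=get_obs()
print(o["eef_pos"],o["ft_force"],o["gripper_width"],o["time_s"])
r=lambda i,x,y,w,h:cv2.resize(i[y:y+h,x:x+w,::-1],(400,300),interpolation=cv2.INTER_CUBIC)
cv2.imwrite("pics/z6.png",np.vstack([np.hstack([r(a["image"],195,160,80,60),r(b["image"],200,140,80,60)]),np.hstack([r(a["image"],285,145,80,60),r(b["image"],315,190,80,60)])]))
print("expect seated dial top px zoom",(proj(a,(.5892,.0316,.14))-[195,160])*5,(proj(b,(.5892,.0316,.14))-[200,140])*5+[400,0])
E
```

```text
[ 0.4195 -0.0278  0.2137] [ 0.806  -0.1407  0.1256] 0.8010266774036688 10.85
expect seated dial top px zoom [199.876  113.7127] [577.5812 145.8192]
```

View pics/z6.png

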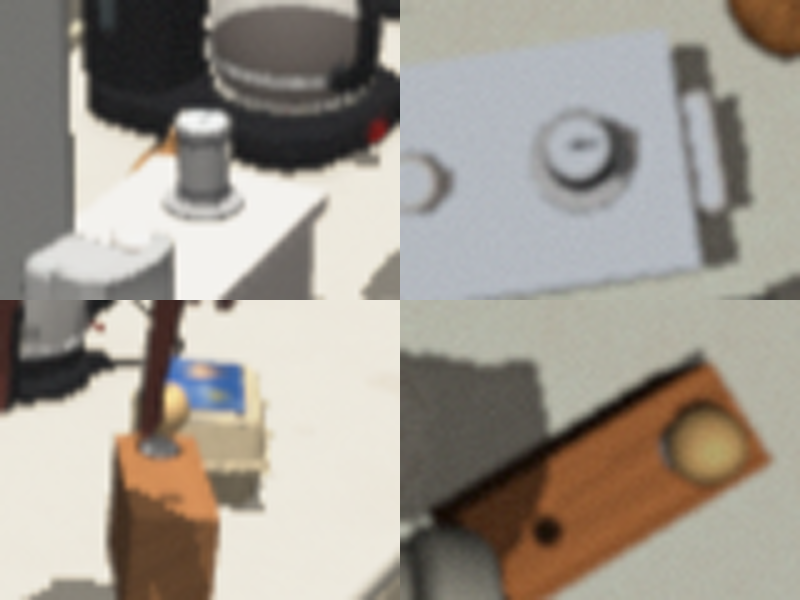

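The thermometer sits flat and upright on the lid. Its dial is at zoom (578,146) in the top view, exactly as expected. The ball is at (707,442), i.e. zoom (707,142) against (708,143) before, so it hasn't moved. The gripper is clear, so I'll hand it in.

```bash
python3 -c "
from workcell import *
print(job_done())"
```

```text
the job is handed in; nothing more can be done
None
```

I moved the thermometer from the stand into the terrine's round hole, let go, backed the arm off, and handed the job in at about 11 s of the 40 s allowed. The hand-in gives no verdict, so what follows rests on my own checks.

- **Seating:** the flange touched down at tool height 0.1086 m, as predicted, with about 5.5 N. In the last pictures the flange lies flat on the lid and the thermometer looks upright. The dial is within a pixel of the expected spot in the top view.
- **Cake tester:** its ball is within a pixel of where it started.
- **Robot:** the gripper is open and clear of everything, and the wrist force reading is near zero.

**One disagreement:** heights worked out from the two cameras together came out about 5–6 mm too low for both the dial and the lid. I used the heights you gave instead, and the touchdown agreed with those.

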